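# Seat the turning blank and throw the toggle clamp

### The arm

A 6-joint arm with a two-finger parallel gripper is mounted at the origin on the work surface. World frame = base frame: x ahead of the robot, y to its left, z up, the work surface at z = 0. Lengths are in mm, angles in rad, forces in N, time in s.
With the tool pointing down it reaches from about 325 to 775 mm from the base axis. Payload 5.5 kg.
Tool frame: the origin (TCP) lies on the centre line of the jaws, within the pads' length; the fingertips stand 25 mm ahead of it and the grasp point (between the pads) lies 6 mm ahead of it; z points along the fingers, y is the line along which they close (so a half turn about z gives the same grasp; the last joint's range is limited). The gripper opens to 88 mm and grips with 3 to 60 N. Pads are 20 mm wide; open, the fingers measure 115 mm over their backs; the gripper's body (75 mm by 178 mm) begins 61 mm behind the grasp point.
Start: joints at [-1.302, 0.091, 1.231, -0, 1.82, -0.057], TCP at [192.04, -568.452, 247.631] pointing down, gripper open.
Joint ranges: [-2.87, 2.87], [-0.86, 2.18], [0.17, 2.46], [-1.51, 4.65], [0.06, 2.69], [-2.65, 2.65]. Speed limits (rad/s): [2.57, 2.57, 3.01, 3.14, 3.14, 3.14].

### API

Orientations are given as a unit quaternion [x, y, z, w].
In Python, from plant import env, eyes gives the robot as it stands.
- The arm moves only by the tool apply_moves, never from a script. Its argument "steps" is a list of rows, each an object with "delta_pos": the shift along the world's x, y, z in units of 15 cm (1.0 is 15 cm), a list of three; "turn": the turn, a rotation vector about the world's x, y, z in units of 90 degrees (1.0 is 90 degrees), a list of three; "grip": the opening, from -1 (shut) to 1 (fully open), so that 0 is half open. A call has 1 to 10 rows; each row is the pose to reach, as a shift and turn from the pose commanded when the call began; what a row does not reach only later rows make up. A row lasts 1/8 s, in which the tool goes at most 62.5 mm and 10.7 degrees, less where a joint would pass 70% of its speed; a pose out of reach is approached as far as the arm can. A call with a number of a shift or a turn outside -1 to 1 is refused whole. A call with a gripper value outside its range is refused whole. The fingers move at their own pace and stop on an object; "grip_force" is the grip in N (left out, the last holds). Time passes only in rows, so rows that repeat a pose let the fingers close. It gives the time, the measured TCP pose, the force and the opening at its end, in the units of the state.
- env.sense(): the state, without advancing time (a new reading comes with each control period).
- eyes.capture(name): name is "scene" or "top" or "wrist"; returns (picture, depth): 384x512x3 uint8, red, green, blue; 384x512 float32, mm along the optical axis (not along the pixel's ray), 0 where there is no reading.
- eyes.camera_info(name): a dict with "mtx" (3x3 intrinsics, pixels), "world_to_cam" (4x4, takes a point from world to camera coordinates). Camera axes: x right, y down, z forward; pixel columns grow to the right and rows downward; lengths in mm; the calibration is good to about 2 mm. A picture is of the moment at which its call begins: read the wrist's pose just before it. camera_info takes no time and is no camera call; for the wrist camera it gives the pose at the moment of the call.
- env.close_job(): hands the job in, once; it reports no verdict.
The state is a dict: "clock": time; "qpos": joint angles; "qd": joint speeds; "tau": joint torques, N m; "tool_pos": TCP position; "eef_rot": TCP orientation; "contact_force": force on the tool from outside, world axes, zero at the start; "moment": the same for the moment, N m; "width": finger opening in mm.
Only numpy, scipy, OpenCV 4.12 (cv2) and the standard library are available. Lean on these libraries where they do the work, as an engineer would, in place of code of your own. Each camera call takes 0.05 s, during which the arm holds its last target. There are 200 camera calls.

### The job

In the plywood jig, push the square wooden blank with closed fingertips along its channel until its end is right up against the dark stop block, without picking it up; then push the red handle of the toggle clamp over its centre towards the blank so that it snaps over and the rubber pad clamps the blank down. Leave the bowl, the glue bottle and the gouge where they are, and finish with the hand clear.

Things in the scene. Friction and masses are not known exactly. Their poses are not given: they have to be found in the camera images.
- jig: Fixed plywood jig, board 175 x 290 x 18 mm, flat on the bench. Its y runs along the channel to the stop block, z up, x across, away from the clamp. Origin: on the bench under the channel's centre line; board spans x -122..52, y -180..110 mm. Channel floor 18 mm above the bench, between two dark rails 49 mm apart, tops 30 mm above the bench, y -160..70 mm.
- stop_face (a point): Centre of the face of the dark stop block that the blank must meet: jig x 0, y +70 mm, 40.5 mm above the bench (the blank's mid-height). The block is 75 mm wide across the channel, its top 58 mm above the bench. Axes as the jig's.
- clamp_hinge (a point): Hinge of the toggle clamp, its axis along jig y: at jig x -56, y +40 mm, 85 mm above the bench. The fixed post and steel cheeks carrying it span x -73..-39, y +15..+65 mm, up to 96 mm above the bench. The clamp's steel pad arm, 62 mm long, stands raised beside the channel when open (up to 150 mm above the bench). Axes as the jig's.
- blank: Loose square mid-brown wooden blank (darker than the board), 45 x 45 mm, 110 mm long (own y, towards the stop), about 0.16 kg, lying in the channel with 2 mm of play each side. Origin: centre of its underside; top 63 mm above the bench. It starts 35 to 75 mm short of the stop, not yet under the clamp's pad. 1 to 2 N slides it.
- blank_front (a point): Centre of the blank's end that faces the stop, 40.5 mm above the bench; at jig y = +70 mm when home.
- blank_back (a point): Centre of the blank's other end (marked with a dark diagonal cross), where it is pushed; 40.5 mm above the bench; at jig y = -40 mm when home.
- clamp (a joint): Lever angle, rad. 0 = open (start): handle leans 25 degrees from upright to jig -x, away from the blank, pad arm up. Grows as the handle goes to jig +x, over the blank. A spring holds it at 0 until past centre (0.55, handle 7 degrees beyond upright), then throws it over; with the blank under the pad it rests at about 1.22 (handle 45 degrees to +x), with nothing there at 1.32. About 3 N at the handle's end moves it.
- handle_end (a point): Centre of the round end of the red handle: a grip 22 mm in diameter, from 45 to 92 mm from the hinge; this point is 92 mm from the hinge and the round end reaches 11 mm farther. Open, it is at jig x -95, y +40 mm, 168 mm above the bench. It swings in the jig's x-z plane; upright, the handle's top is 188 mm above the bench.
- bowl: Loose turned wooden bowl, 110 mm across and 50 mm high; a bystander. Origin: centre of its underside.
- glue: Loose white glue bottle with an orange cap, 54 mm in diameter, 140 mm high; a bystander. Origin: centre of its underside.
- gouge: Loose turning gouge lying on the bench, 254 mm long, 26 mm thick, wooden handle to its own -x, steel blade to +x; a bystander. Origin: on the bench under the ferrule, 130 mm from the handle's end.

How it is judged (in metres and radians):
On the way, in this order (a step that is already met when the one before it is completed fails the run):
1. the blank is pushed home against the stop while the clamp is still open (y of blank_front in the frame of jig above 0.066 m and height (world z) of blank_front below 0.046 m and value of joint clamp below 0.3 rad), for 0.2 s.
2. the clamp is thrown over and holds the blank against the stop (y of blank_front in the frame of jig above 0.066 m and value of joint clamp between 1.16 and 1.28 rad), for 0.2 s.
At the end, for the whole second after the job is handed in: The blank lies flat in the channel with its end within 4 mm of the stop, and the clamp rests snapped over (joint 1.16 to 1.28) with its pad down on the blank; all at rest (all of step 2 and angle between the y axis of blank and the y axis of jig, either way round below 0.1 rad and x of blank_front in the frame of jig between -0.008 and 0.008 m and height (world z) of blank_front below 0.046 m and linear speed of blank below 0.02 m/s and velocity of joint clamp between -0.1 and 0.1 rad/s); the robot touches nothing.
It fails at once if the blank is lifted or tipped up (its end more than 12 mm higher, or tilted more than 0.2 rad) (height (world z) of any of blank_front, blank_back above 0.0525 m or angle between blank's own z axis and vertical above 0.2 rad).
It fails at once if the wooden bowl is moved more than 20 mm (distance of bowl from where it was at the start of the episode above 0.02 m).
It fails at once if the glue bottle is moved more than 20 mm (distance of glue from where it was at the start of the episode above 0.02 m).
It fails at once if the turning gouge is moved more than 20 mm (distance of gouge from where it was at the start of the episode above 0.02 m).
It also fails if it takes over 51 s, if anything falls off the work surface, if the arm or the gripper's body presses on something with over 40 N, if the wrist force passes 120 N, or if a joint passes its speed limit or range.

## Working session

There is one attempt and no reset: what is moved stays moved. The work goes in short steps, Python scripts to look and compute and a tool call to move; the robot and the scene stay as the last step left them, time stands still between calls to the robot, and variables do not carry over. Pictures are saved under pics/ and viewed, on a budget of 10 in all, crops included, one or two more only if the job needs it, and the job is handed in when it is done.

Besides the shell and the picture viewer there is one more tool, called after "Call:" as name(argument=value, ...) on one line, values as JSON. apply_moves: Moves the arm, as the interface text tells. Its arguments: {"type":"object","properties":{"steps":{"type":"array","items":{"type":"object","properties":{"delta_pos":{"type":"array","items":{"type":"number","minimum":-1,"maximum":1}},"turn":{"type":"array","items":{"type":"number","minimum":-1,"maximum":1}},"grip":{"type":"number"}}}},"grip_force":{"type":"number"}},"required":["steps"]}

```bash
mkdir -p pics; ls; python3 - <<'E'
from plant import env, eyes
import cv2,numpy as np
s=env.sense();print(s)
for n in("top","scene"):
    p,d=eyes.capture(n);np.savez(f"{n}.npz",p=p,d=d,**eyes.camera_info(n));cv2.imwrite(f"pics/{n}.png",cv2.cvtColor(p,cv2.COLOR_RGB2BGR))
E
```

```text
pics
{'clock': 0.0, 'qpos': array([-1.30168368e+00,  9.18168527e-02,  1.23185298e+00, -3.90005810e-05,
        1.81980421e+00, -5.66803226e-02]), 'qd': array([-0.00189503,  0.00039875, -0.00037901, -0.00044203, -0.00034171,
        0.00051003]), 'tau': array([-4.76265195e-04, -4.46455693e+01, -4.06444716e+01,  6.97831227e-02,
        2.93215597e-02, -1.31132624e-04]), 'tool_pos': array([ 191.96803681, -568.20004332,  246.55057272]), 'eef_rot': array([ 9.86762019e-01,  1.62172229e-01, -1.18526107e-04, -9.33389806e-04]), 'contact_force': array([0.31340635, 1.24326773, 0.77297785]), 'moment': array([-0.00420899, -0.00054629,  0.02529975]), 'width': 87.37531674386807}
```

View pics/top.png

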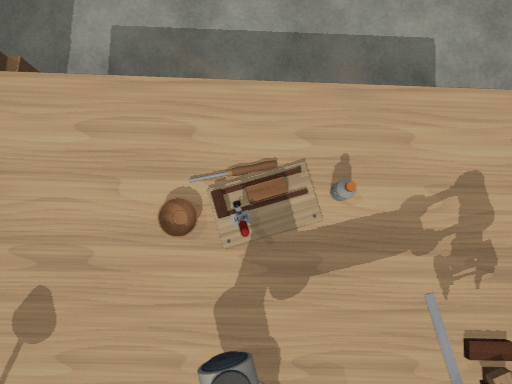

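View pics/scene.png

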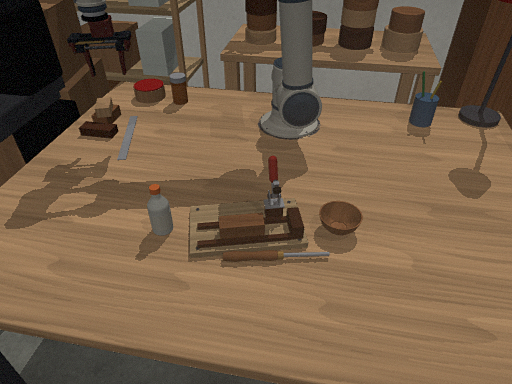

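The top view shows the jig at about (265,203), with the stop at its left end (220,203) and the red handle at (243,228). The blank is at (267,189), the bowl at (178,217), the glue at (343,190) and the gouge at (235,170). The scene view agrees. Next I'll measure these.

```bash
cat > h.py <<'E'
import numpy as np,cv2
def load(n):
    f=np.load(n+".npz");return f["p"],f["d"],f["mtx"],f["world_to_cam"]
def cloud(d,K,T):
    v,u=np.mgrid[:d.shape[0],:d.shape[1]]
    c=np.stack([(u-K[0,2])/K[0,0]*d,(v-K[1,2])/K[1,1]*d,d],-1)
    return (c-T[:3,3])@T[:3,:3]
def ray(uv,z,K,T):
    uv=np.atleast_2d(uv).astype(float)
    r=np.c_[(uv-K[[0,1],[2,2]])/[K[0,0],K[1,1]],np.ones(len(uv))]@T[:3,:3]
    o=-T[:3,:3].T@T[:3,3]
    return o+r*((z-o[2])/r[:,2])[:,None]
E
python3 - <<'E'
from h import *
p,d,K,T=load("top")
W=cloud(d,K,T)
print(K[0,0],-T[:3,:3].T@T[:3,3])
hsv=cv2.cvtColor(p,cv2.COLOR_RGB2HSV)
print("bench z",np.median(W[240:260,100:150,2]))
r=slice(150,255);c=slice(150,365)
h=hsv[r,c].astype(int);w=W[r,c]
red=((h[...,0]<6)|(h[...,0]>174))&(h[...,1]>170)&(h[...,2]>70)
print("red",red.sum(),w[red].mean(0),w[red].min(0),w[red].max(0))
for a,b in((10,24),(24,34),(54,68)):
    m=(w[...,2]>a)&(w[...,2]<b);print(a,b,m.sum(),cv2.minAreaRect(w[m][:,:2].astype(np.float32)))
for n,v,u in(("rail",195,225),("rail2",198,290),("blank",189,267),("board",205,300),("stop",203,219)):
    print(n,p[v,u],hsv[v,u],W[v,u].round())
img=cv2.resize(p[150:255,150:365],None,fx=3.7,fy=3.7,interpolation=cv2.INTER_CUBIC)
cv2.imwrite("pics/crop.png",cv2.cvtColor(img,cv2.COLOR_RGB2BGR))
E
```

```text
408.08749091086145 [ 493.32963591   13.14202428 1160.66297206]
bench z -0.46432234097667613
red 105 [509.44781823  18.34397261 163.98844052] [492.67804991   7.24050098 130.23599371] [527.51527232  30.17013432 180.7179055 ]
10 24 5004 ((586.8875122070312, -3.732025146484375), (214.050537109375, 495.59844970703125), 16.032085418701172)
24 34 1076 ((604.6222534179688, -0.323089599609375), (181.70497131347656, 501.9564514160156), 6.180433750152588)
54 68 1121 ((581.2569580078125, -2.55950927734375), (108.19534301757812, 504.94744873046875), 13.047122955322266)
rail [116  99  74] [ 18  92 116] [603.  74.  18.]
rail2 [131 114  87] [ 18  86 131] [ 600. -109.   17.]
blank [120  86  59] [ 13 130 120] [618. -41.  63.]
board [157 137 106] [ 18  83 157] [ 493.   13. 1161.]
stop [74 48 32] [ 11 145  74] [576.  87.  61.]
```

View pics/crop.png

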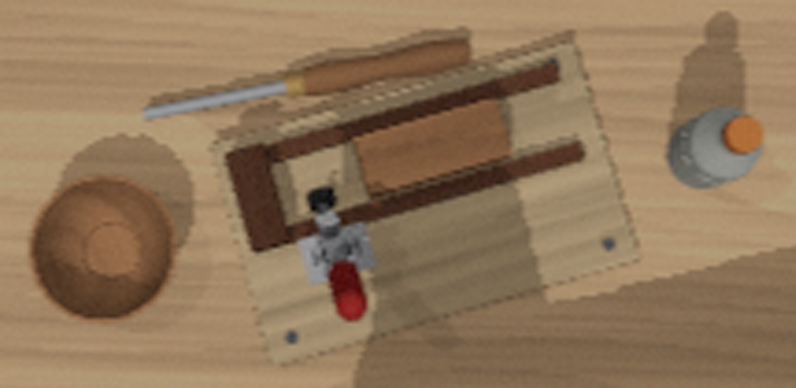

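The crop shows the blank's top at about (355–511, 98–193), the stop at (228–292, 147–250) and the handle end at (350,302). The jig is turned about 15°. I'll fit its frame from the component heights.

```bash
python3 - <<'E'
from h import *
p,d,K,T=load("top")
W=cloud(d,K,T)
lo=150
def comp(a,b,seed):
    m=((W[...,2]>a)&(W[...,2]<b)).astype(np.uint8);m[:150]=0;m[255:]=0
    n,l=cv2.connectedComponents(m,connectivity=4);return (l==l[seed[1],seed[0]])&(m>0)
def rect(m,n):
    q=W[m];print(n,m.sum(),"z",np.median(q[:,2]).round(1),cv2.minAreaRect(q[:,:2].astype(np.float32)))
rect(comp(59,67,(267,189)),"blank")
rect(comp(54,62,(219,203)),"stop")
hsv=cv2.cvtColor(p,cv2.COLOR_RGB2HSV)
# board outline plus all: jig component z 12..24
m=comp(12,24,(290,218));rect(m,"board")
# corners of crop cast at known heights
f=lambda x,y:((x+.5)/3.7+150-.5,(y+.5)/3.7+150-.5)
S=ray([f(*q) for q in((228,153),(268,147),(292,240),(252,250))],58,K,T);print("stop",S.round(1)[:,:2].tolist())
B=ray([f(*q) for q in((355,140),(500,98),(511,155),(372,193))],63,K,T);print("blank",B.round(1)[:,:2].tolist())
J=ray([f(*q) for q in((212,142),(572,36),(637,258),(275,364))],18,K,T);print("board",J.round(1)[:,:2].tolist())
th=np.deg2rad(0)
for Q,n in((S,"s"),(B,"b"),(J,"j")):
    for i in range(4):
        e=Q[(i+1)%4]-Q[i];print(n,i,np.hypot(*e[:2]).round(1),np.degrees(np.arctan2(e[1],e[0])).round(1))
E
```

```text
blank 623 z 62.5 ((618.470458984375, -41.508846282958984), (45.195472717285156, 109.78863525390625), 17.995119094848633)
stop 295 z 57.8 ((577.2803955078125, 86.21082305908203), (75.0749282836914, 29.997135162353516), 17.780677795410156)
board 3747 z 17.5 ((581.05029296875, -38.75309753417969), (175.3810272216797, 290.1081848144531), 17.73031234741211)
stop [[608.6, 109.5], [614.0, 80.4], [546.4, 60.4], [538.3, 89.2]]
blank [[620.5, 16.8], [654.8, -88.9], [612.9, -97.8], [582.0, 3.2]]
board [[620.9, 125.4], [711.5, -147.7], [542.2, -199.5], [455.4, 71.5]]
s 0 29.6 -79.7
s 1 70.5 -163.5
s 2 29.9 105.7
s 3 73.2 16.1
b 0 111.1 -72.0
b 1 42.9 -168.0
b 2 105.6 107.0
b 3 40.8 19.4
j 0 287.8 -71.6
j 1 177.0 -163.0
j 2 284.6 107.8
j 3 174.0 18.0
```

The jig frame fits well: the stop and board estimates agree within 1 mm. The origin is (603.5, 5.3) and the yaw is 17.75°. The blank's front is at jig y ≈ +6, so there are 64 mm to push. I'm starting the approach with the fingers shut and a 90° turn.

Call:
apply_moves(steps=[{"delta_pos": [1, 1, 0], "turn": [0, 0, 0.33], "grip": -1}, {"delta_pos": [1, 1, 0], "turn": [0, 0, 0.33], "grip": -1}, {"delta_pos": [1, 1, 0], "turn": [0, 0, 0.33], "grip": -1}, {"delta_pos": [1, 1, 0], "turn": [0, 0, 0.33], "grip": -1}, {"delta_pos": [1, 1, 0], "turn": [0, 0, 0.33], "grip": -1}], grip_force=20)

```text
clock: 0.72
tool_pos: [343.2, -417.1, 247.4]
eef_rot: [0.912, 0.411, 0.0, -0.0]
contact_force: [0.3, -0.5, -0.9]
width: 41.4
```

Call:
apply_moves(steps=[{"delta_pos": [1, 1, 0], "turn": [0, 0, 0.33], "grip": -1}, {"delta_pos": [1, 1, 0], "turn": [0, 0, 0.33], "grip": -1}, {"delta_pos": [1, 1, 0], "turn": [0, 0, 0.33], "grip": -1}, {"delta_pos": [1, 1, 0], "turn": [0, 0, 0.33], "grip": -1}, {"delta_pos": [1, 1, 0], "turn": [0, 0, 0.33], "grip": -1}])

```text
clock: 1.35
tool_pos: [492.4, -268.3, 246.9]
eef_rot: [0.776, 0.63, -0.0, -0.001]
contact_force: [0.7, -0.3, -0.2]
width: 0.5
```

Call:
apply_moves(steps=[{"delta_pos": [1, 1, 0], "turn": [0, 0, 0.33], "grip": -1}, {"delta_pos": [1, 1, 0], "turn": [0, 0, 0.33], "grip": -1}, {"delta_pos": [1, 1, 0], "turn": [0, 0, 0.33], "grip": -1}, {"delta_pos": [1, 1, 0], "turn": [0, 0, 0.33], "grip": -1}, {"delta_pos": [1, 1, 0], "turn": [0, 0, 0.33], "grip": -1}, {"delta_pos": [1, 1, 0], "turn": [0, 0, 0.33], "grip": -1}])

```text
clock: 2.1
tool_pos: [641.2, -120.7, 247.6]
eef_rot: [0.59, 0.807, -0.0, -0.0]
contact_force: [-0.9, 0.2, -0.6]
width: 0.7
```

```bash
python3 - <<'E'
from plant import env, eyes
from h import *
s=env.sense();print(s["clock"],s["tool_pos"],s["eef_rot"],s["contact_force"],s["width"],s["qpos"])
I=eyes.camera_info("wrist")
p,d=eyes.capture("wrist");cv2.imwrite("pics/w1.png",cv2.cvtColor(p,cv2.COLOR_RGB2BGR))
W=cloud(d,I["mtx"],I["world_to_cam"]);np.save("w1.npy",W)
from h import load
P,D,K,T=load("top");w=cloud(D,K,T)[175:205,325:362].reshape(-1,3);w=w[w[:,2]>25];print("glue",w[:,:2].min(0),w[:,:2].max(0),w[:,2].max())
m=(W[...,2]>59)&(W[...,2]<67)&(d>0);n,l,st,c=cv2.connectedComponentsWithStats(m.astype(np.uint8))
for i in range(1,n):
    if st[i,4]>300:print(st[i],cv2.minAreaRect(W[l==i][:,:2].astype(np.float32)))
E
```

```text
2.1 [ 641.21002091 -120.68226771  247.57272789] [ 5.90417626e-01  8.07097763e-01 -4.76357921e-04 -3.57617242e-05] [-0.90329353  0.17725931 -0.56044949] 0.7323869179971174 [-2.37743121e-01  2.36575591e-01  1.06968846e+00 -8.83155258e-04
  1.83576014e+00 -5.45618003e-01]
glue [ 493.32963591 -277.43882686] [649.21080511  13.14202428] 1160.6629720574242
[178   0  39  16 594] ((541.3893432617188, 9.895517349243164), (34.10255813598633, 12.524222373962402), 18.048805236816406)
[ 235   26   48  119 5493] ((616.1719360351562, -39.54633712768555), (44.99202346801758, 109.58343505859375), 17.915006637573242)
```

View pics/w1.png

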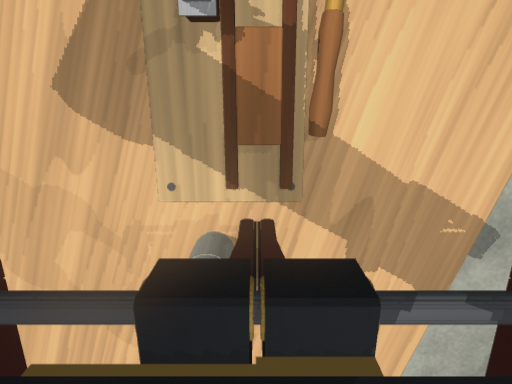

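The wrist view shows the blank at (258,85) between the rails and the open channel behind it down to row 190. The glue bottle is at (212,245), near the hand. I'll check that clearance before descending.

```bash
python3 - <<'E'
from h import *
P,D,K,T=load("top");W=cloud(D,K,T);W1=np.load("w1.npy")
for w in (W[170:205,325:362].reshape(-1,3),W1[225:260,185:235].reshape(-1,3)):
    w=w[(w[:,2]>30)&(w[:,2]<160)]
    r=w[:,:2]-[602.5,6];e=np.array([[.9524,-.3048],[.3048,.9524]]);j=r@e
    print("glue jig",len(w),j.min(0),j.max(0),"world",w.min(0),w.max(0))
E
```

```text
glue jig 410 [ -84.9046363  -276.44574327] [ -30.90014218 -224.02399859] world [ 597.06778972 -277.43882686   30.04946604] [ 649.21080511 -223.79361019  144.16719893]
glue jig 592 [ -83.31114112 -237.70289875] [ -34.78957636 -221.62398537] world [ 595.5111243  -245.49257187   30.0016995 ] [ 641.81947778 -221.75643341   73.93228303]
```

Call:
apply_moves(steps=[{"delta_pos": [0, 0, -0.4], "grip": -1}, {"delta_pos": [0, 0, -0.8], "grip": -1}, {"delta_pos": [0, 0, -1], "grip": -1}, {"delta_pos": [0, 0, -1], "grip": -1}])

```text
schema error: expected keys delta_pos, turn, grip
```

Call:
apply_moves(steps=[{"delta_pos": [0, 0, -0.13], "grip": -1}, {"delta_pos": [0, 0, -0.26], "grip": -1}, {"delta_pos": [0, 0, -0.26], "grip": -1}])

```text
schema error: expected keys delta_pos, turn, grip
```

```bash
python3 - <<'E'
from plant import env, eyes
from h import *
s=env.sense();print(s["clock"],s["tool_pos"],s["contact_force"])
T=eyes.camera_info("wrist")["world_to_cam"];print("cam",-T[:3,:3].T@T[:3,3]-s["tool_pos"])
p,d=eyes.capture("scene");cv2.imwrite("pics/s2.png",cv2.cvtColor(cv2.resize(p[150:290,120:360],None,fx=3,fy=3),cv2.COLOR_RGB2BGR))
E
```

```text
2.15 [ 641.11757297 -120.65919811  247.81415611] [0.01758095 0.30286312 0.09287483]
cam [-23.39365871  71.58328522 136.61570262]
```

View pics/s2.png

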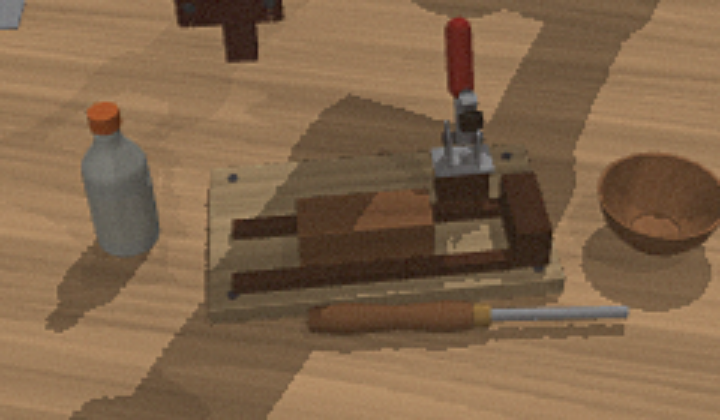

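The crop shows the fingers hovering at (240,40), still high, and the blank at (365,225). Both descents were refused because the turn was missing, so I'm resending them.

Call:
apply_moves(steps=[{"delta_pos": [0, 0, -0.4], "turn": [0, 0, 0], "grip": -1}, {"delta_pos": [0, 0, -0.8], "turn": [0, 0, 0], "grip": -1}, {"delta_pos": [0, 0, -1], "turn": [0, 0, 0], "grip": -1}, {"delta_pos": [0, 0, -1], "turn": [0, 0, 0], "grip": -1}])

```text
clock: 2.7
tool_pos: [639.7, -119.3, 94.5]
eef_rot: [0.59, 0.807, -0.001, -0.003]
contact_force: [-0.7, 0.7, -0.1]
width: 0.4
```

Call:
apply_moves(steps=[{"delta_pos": [0, 0, -0.13], "turn": [0, 0, 0], "grip": -1}, {"delta_pos": [0, 0, -0.25], "turn": [0, 0, 0], "grip": -1}, {"delta_pos": [0, 0, -0.25], "turn": [0, 0, 0], "grip": -1}])

```text
clock: 3.08
tool_pos: [641.1, -118.3, 58.2]
eef_rot: [0.589, 0.808, -0.001, -0.001]
contact_force: [-0.9, 0.5, -0.2]
width: 0.3
```

```bash
python3 - <<'E'
from plant import env, eyes
from h import *
s=env.sense();print(s["clock"],s["tool_pos"],s["contact_force"],s["eef_rot"])
p,d=eyes.capture("scene");cv2.imwrite("pics/s3.png",cv2.cvtColor(cv2.resize(p[150:290,120:360],None,fx=3,fy=3),cv2.COLOR_RGB2BGR))
E
```

```text
3.075 [ 641.11310272 -118.29665442   58.22347474] [-0.86946099  0.53312832 -0.23131288] [ 5.89430915e-01  8.07817400e-01 -5.86647485e-04 -1.37848060e-03]
```

View pics/s3.png

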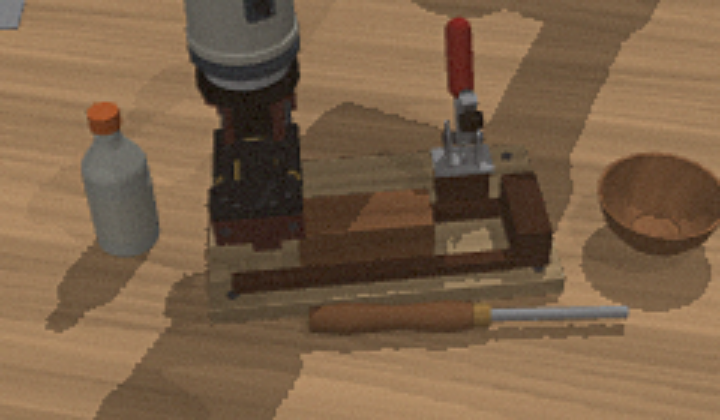

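The fingers are in the channel behind the blank at about (265,235). I'm pushing about 70 mm along the channel.

Call:
apply_moves(steps=[{"delta_pos": [-0.014, 0.044, 0], "turn": [0, 0, 0], "grip": -1}, {"delta_pos": [-0.028, 0.089, 0], "turn": [0, 0, 0], "grip": -1}, {"delta_pos": [-0.043, 0.133, 0], "turn": [0, 0, 0], "grip": -1}, {"delta_pos": [-0.057, 0.178, 0], "turn": [0, 0, 0], "grip": -1}, {"delta_pos": [-0.071, 0.222, 0], "turn": [0, 0, 0], "grip": -1}, {"delta_pos": [-0.085, 0.266, 0], "turn": [0, 0, 0], "grip": -1}, {"delta_pos": [-0.099, 0.311, 0], "turn": [0, 0, 0], "grip": -1}, {"delta_pos": [-0.114, 0.355, 0], "turn": [0, 0, 0], "grip": -1}, {"delta_pos": [-0.128, 0.4, 0], "turn": [0, 0, 0], "grip": -1}, {"delta_pos": [-0.142, 0.444, 0], "turn": [0, 0, 0], "grip": -1}])

```text
clock: 4.38
tool_pos: [620.6, -51.4, 60.1]
eef_rot: [0.589, 0.808, -0.0, -0.0]
contact_force: [1.1, -0.9, 0.8]
width: 0.6
```

Call:
apply_moves(steps=[{"delta_pos": [-0.006, 0.019, 0], "turn": [0, 0, 0], "grip": -1}, {"delta_pos": [-0.012, 0.038, 0], "turn": [0, 0, 0], "grip": -1}, {"delta_pos": [-0.012, 0.038, 0], "turn": [0, 0, 0], "grip": -1}])

```text
clock: 4.75
tool_pos: [618.7, -45.7, 59.9]
eef_rot: [0.589, 0.808, 0.0, -0.0]
contact_force: [0.5, 0.4, 0.1]
width: 0.6
```

```bash
cat > m.py <<'E'
from plant import env, eyes
from h import *
s=env.sense();print(s["clock"],s["tool_pos"],s["contact_force"])
e=np.array([[.9524,-.3048],[.3048,.9524]]);print("tool jig",(s["tool_pos"][:2]-[603,5.6])@e)
p,d=eyes.capture("top");I=eyes.camera_info("top");W=cloud(d,I["mtx"],I["world_to_cam"])
P,D,K,T=load("top")
hsv=cv2.cvtColor(p,cv2.COLOR_RGB2HSV)
J=(W[...,:2]-[603.5,5.3])@e
m=(abs(J[...,0])<26)&(W[...,2]>59.5)&(W[...,2]<66)&(J[...,1]>-120)&(J[...,1]<72)
q=J[m];print("blank-height pts",len(q),q.min(0),q.max(0))
g=p[m].mean(0);print(g)
cv2.imwrite("pics/now.png",cv2.cvtColor(cv2.resize(p[150:255,150:365],None,fx=3.7,fy=3.7,interpolation=cv2.INTER_CUBIC),cv2.COLOR_RGB2BGR))
E
python3 m.py
```

```text
4.75 [618.72372815 -45.74798024  59.93537814] [0.47905377 0.38309122 0.11258479]
tool jig [ -0.67558569 -53.69640872]
blank-height pts 270 [-24.89274681 -25.38235184] [21.97306938 71.75166256]
[110.68888889  78.87037037  54.10740741]
```

Call:
apply_moves(steps=[{"delta_pos": [-0.004, 0.012, 0], "turn": [0, 0, 0], "grip": -1}, {"delta_pos": [-0.006, 0.019, 0], "turn": [0, 0, 0], "grip": -1}, {"delta_pos": [-0.006, 0.019, 0], "turn": [0, 0, 0], "grip": -1}])

```text
clock: 5.18
tool_pos: [617.9, -43.1, 60.0]
eef_rot: [0.589, 0.808, -0.0, -0.0]
contact_force: [0.6, 0.4, -0.1]
width: 0.5
```

Call:
apply_moves(steps=[{"delta_pos": [-0.003, 0.01, 0], "turn": [0, 0, 0], "grip": -1}, {"delta_pos": [-0.003, 0.01, 0], "turn": [0, 0, 0], "grip": -1}])

```text
clock: 5.42
tool_pos: [617.9, -42.6, 60.3]
eef_rot: [0.59, 0.808, -0.0, 0.001]
contact_force: [1.5, -4.3, -0.3]
width: 0.5
```

Call:
apply_moves(steps=[{"delta_pos": [-0.003, 0.01, 0], "turn": [0, 0, 0], "grip": -1}, {"delta_pos": [-0.003, 0.01, 0], "turn": [0, 0, 0], "grip": -1}, {"delta_pos": [-0.003, 0.01, 0], "turn": [0, 0, 0], "grip": -1}])

```text
clock: 5.8
tool_pos: [617.8, -42.5, 60.6]
eef_rot: [0.59, 0.807, -0.001, 0.002]
contact_force: [3.2, -8.0, -0.8]
width: 0.8
```

```bash
python3 m.py
```

```text
5.8 [617.81498125 -42.51738573  60.56984674] [ 3.205455   -8.03448746 -0.8056404 ]
tool jig [ -0.55639102 -50.34260445]
blank-height pts 270 [-24.9728134  -20.58568822] [22.35354084 71.81056546]
[112.58518519  79.82962963  54.88148148]
```

The push stalled at tool jig y ≈ -50.3 while the force built to 8.6 N along -y, so the blank is against the stop. Next I'll back off, lift and go round to the handle's far side.

Call:
apply_moves(steps=[{"delta_pos": [0.02, -0.06, 0], "turn": [0, 0, 0], "grip": -1}, {"delta_pos": [0.041, -0.127, 0], "turn": [0, 0, 0], "grip": -1}, {"delta_pos": [0.041, -0.127, 0.3], "turn": [0, 0, 0], "grip": -1}, {"delta_pos": [0.041, -0.127, 0.7], "turn": [0, 0, 0], "grip": -1}, {"delta_pos": [0.041, -0.127, 1], "turn": [0, 0, 0], "grip": -1}, {"delta_pos": [0.041, -0.127, 1], "turn": [0, 0, 0], "grip": -1}])

```text
clock: 6.6
tool_pos: [625.0, -59.7, 216.0]
eef_rot: [0.589, 0.808, 0.002, 0.004]
contact_force: [0.4, -0.1, -0.1]
width: 0.1
```

Call:
apply_moves(steps=[{"delta_pos": [0, 0, 0.34], "turn": [0, 0, 0], "grip": -1}, {"delta_pos": [-0.4, 0, 0.34], "turn": [0, 0, 0], "grip": -1}, {"delta_pos": [-0.8, 0, 0.34], "turn": [0, 0, 0], "grip": -1}, {"delta_pos": [-1, 0, 0.34], "turn": [0, 0, 0], "grip": -1}, {"delta_pos": [-1, 0, 0.34], "turn": [0, 0, 0], "grip": -1}])

```text
clock: 7.22
tool_pos: [472.1, -59.3, 260.7]
eef_rot: [0.59, 0.808, 0.0, -0.0]
contact_force: [0.4, -0.8, -0.1]
width: 0.4
```

Call:
apply_moves(steps=[{"delta_pos": [-0.17, 0.19, 0], "turn": [0, 0, 0], "grip": -1}, {"delta_pos": [-0.17, 0.38, 0], "turn": [0, 0, 0], "grip": -1}, {"delta_pos": [-0.17, 0.38, 0], "turn": [0, 0, 0], "grip": -1}])

```text
clock: 7.6
tool_pos: [448.4, -1.2, 260.2]
eef_rot: [0.588, 0.809, -0.0, -0.001]
contact_force: [0.5, -1.0, -0.6]
width: 0.7
```

```bash
python3 m.py; python3 - <<'E'
from plant import env, eyes
from h import *
p,d=eyes.capture("top");I=eyes.camera_info("top");W=cloud(d,I["mtx"],I["world_to_cam"])
s,e2=eyes.capture("scene")
a=cv2.resize(p[150:255,150:365],None,fx=3,fy=3);b=cv2.resize(s[150:270,145:360],None,fx=3,fy=2.2)
cv2.imwrite("pics/s4.png",cv2.cvtColor(np.vstack([a,b]),cv2.COLOR_RGB2BGR))
E
```

```text
7.6 [448.44322263  -1.17089597 260.24415263] [ 0.47394992 -0.98092779 -0.57785452]
tool jig [-149.26364385   40.66030442]
blank-height pts 564 [-22.74620636 -39.75778609] [22.24973242 70.59524003]
[104.62056738  73.16489362  49.04255319]
```

View pics/s4.png

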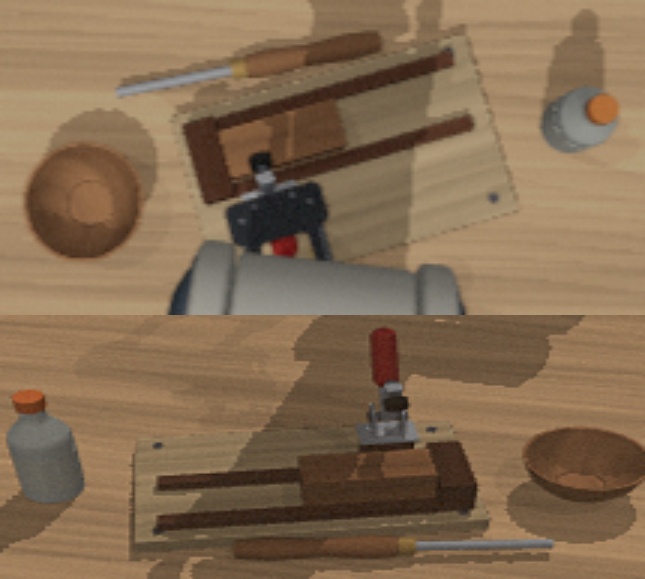

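The blank is home: its top spans jig y -39.8 to 70, and it sits flush against the stop in both views. The clamp is still open and the bystanders haven't moved. I'm lowering beside the handle and pushing it across.

Call:
apply_moves(steps=[{"delta_pos": [0, 0, -0.3], "turn": [0, 0, 0], "grip": -1}, {"delta_pos": [0, 0, -0.58], "turn": [0, 0, 0], "grip": -1}, {"delta_pos": [0, 0, -0.58], "turn": [0, 0, 0], "grip": -1}])

```text
clock: 8.12
tool_pos: [446.2, -3.0, 170.3]
eef_rot: [0.59, 0.807, -0.002, -0.003]
contact_force: [0.3, 0.3, 0.6]
width: 0.6
```

Call:
apply_moves(steps=[{"delta_pos": [0.051, 0.016, 0], "turn": [0, 0, 0], "grip": -1}, {"delta_pos": [0.102, 0.032, 0], "turn": [0, 0, 0], "grip": -1}, {"delta_pos": [0.152, 0.049, 0], "turn": [0, 0, 0], "grip": -1}, {"delta_pos": [0.203, 0.065, 0], "turn": [0, 0, 0], "grip": -1}, {"delta_pos": [0.254, 0.081, 0], "turn": [0, 0, 0], "grip": -1}])

```text
clock: 8.75
tool_pos: [485.6, 9.7, 174.8]
eef_rot: [0.589, 0.808, -0.001, -0.001]
contact_force: [-7.7, -1.5, 6.3]
width: 0.3
```

Call:
apply_moves(steps=[{"delta_pos": [0.051, 0.016, 0], "turn": [0, 0, 0], "grip": -1}, {"delta_pos": [0.102, 0.032, 0], "turn": [0, 0, 0], "grip": -1}, {"delta_pos": [0.152, 0.049, 0], "turn": [0, 0, 0], "grip": -1}])

```text
clock: 9.12
tool_pos: [509.2, 17.2, 174.6]
eef_rot: [0.589, 0.808, -0.0, 0.0]
contact_force: [-3.4, -0.2, 3.2]
width: 0.5
```

```bash
python3 m.py
```

```text
9.125 [509.16062482  17.19582988 174.64775487] [-3.44126591 -0.23103482  3.17910511]
tool jig [-85.83821197  39.64610994]
blank-height pts 202 [-22.53189934 -40.00270007] [22.06951985  4.00301653]
[92.94059406 65.05445545 43.77722772]
```

Call:
apply_moves(steps=[{"delta_pos": [0.051, 0.016, 0], "turn": [0, 0, 0], "grip": -1}, {"delta_pos": [0.102, 0.032, 0], "turn": [0, 0, 0], "grip": -1}, {"delta_pos": [0.152, 0.049, 0], "turn": [0, 0, 0], "grip": -1}, {"delta_pos": [0.152, 0.049, 0], "turn": [0, 0, 0], "grip": -1}, {"delta_pos": [0.152, 0.049, 0], "turn": [0, 0, 0], "grip": -1}])

```text
clock: 9.8
tool_pos: [531.5, 24.5, 173.9]
eef_rot: [0.589, 0.808, -0.0, -0.0]
contact_force: [0.2, 0.5, -0.4]
width: 0.2
```

```bash
python3 m.py; python3 - <<'E'
from plant import env, eyes
from h import *
s,e2=eyes.capture("scene")
cv2.imwrite("pics/s5.png",cv2.cvtColor(cv2.resize(s[130:270,145:360],None,fx=3,fy=3),cv2.COLOR_RGB2BGR))
E
```

```text
9.8 [531.4881795   24.53530436 173.89772738] [ 0.24038969  0.45420115 -0.39372713]
tool jig [-62.33637707  39.83078676]
blank-height pts 18 [ 13.88037148 -39.67745749] [ 22.36893112 -12.74133983]
[92.44444444 67.38888889 47.72222222]
```

View pics/s5.png

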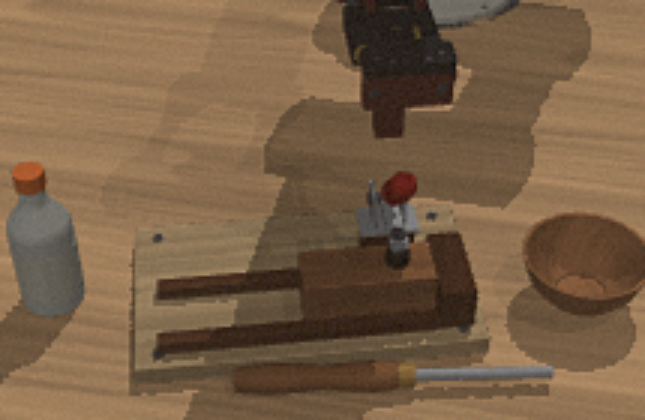

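The clamp has snapped over: the red handle end is at (400,188), leaning over the blank, and the pad is down on it at (398,255). I'm retreating.

Call:
apply_moves(steps=[{"delta_pos": [-0.2, -0.06, 0.1], "turn": [0, 0, 0], "grip": -1}, {"delta_pos": [-0.4, -0.13, 0.5], "turn": [0, 0, 0], "grip": -1}, {"delta_pos": [-0.5, -0.5, 0.8], "turn": [0, 0, 0], "grip": -1}, {"delta_pos": [-0.5, -0.9, 0.8], "turn": [0, 0, 0], "grip": -1}, {"delta_pos": [-0.5, -1, 0.8], "turn": [0, 0, 0], "grip": -1}, {"delta_pos": [-0.5, -1, 0.8], "turn": [0, 0, 0], "grip": -1}])

```text
clock: 10.65
tool_pos: [456.1, -126.9, 294.3]
eef_rot: [0.591, 0.807, -0.0, 0.0]
contact_force: [0.2, 1.2, 0.1]
width: 0.2
```

Call:
apply_moves(steps=[{"delta_pos": [-0.1, -0.5, 0], "turn": [0, 0, 0], "grip": -1}, {"delta_pos": [-0.1, -1, 0], "turn": [0, 0, 0], "grip": -1}, {"delta_pos": [-0.1, -1, 0], "turn": [0, 0, 0], "grip": -1}, {"delta_pos": [-0.1, -1, 0], "turn": [0, 0, 0], "grip": -1}])

```text
clock: 11.15
tool_pos: [441.4, -275.8, 293.3]
eef_rot: [0.59, 0.807, 0.0, -0.001]
contact_force: [-0.2, -0.6, 0.5]
width: 0.6
```

```bash
python3 m.py; python3 - <<'E'
from plant import env, eyes
from h import *
p,d=eyes.capture("top");I=eyes.camera_info("top");W=cloud(d,I["mtx"],I["world_to_cam"])
e=np.array([[.9524,-.3048],[.3048,.9524]]);J=np.dstack([(W[...,:2]-[603.5,5.3])@e,W[...,2]])
hsv=cv2.cvtColor(p,cv2.COLOR_RGB2HSV).astype(int)
m=((hsv[...,0]<6)|(hsv[...,0]>174))&(hsv[...,1]>170)&(hsv[...,2]>70);m[:150]=0;m[255:]=0;m[:,:200]=0;m[:,330:]=0
q=J[m];print("red jig",m.sum(),q.min(0),q.max(0),"expected max x",-56+92*np.sin(np.pi/4)+11)
E
```

```text
11.15 [ 441.44219019 -275.83504508  293.28289036] [-0.15363981 -0.58591632  0.50578357]
tool jig [-239.6490598  -218.79591651]
blank-height pts 476 [-24.9386543  -39.72625376] [22.40236332 70.56263219]
[123.60714286  86.9894958   59.13865546]
red jig 171 [-32.8045353   31.13591519  26.21202118] [ 34.81580661  52.47564822 162.16891729] expected max x 20.053823869162372
```

View pics/now.png

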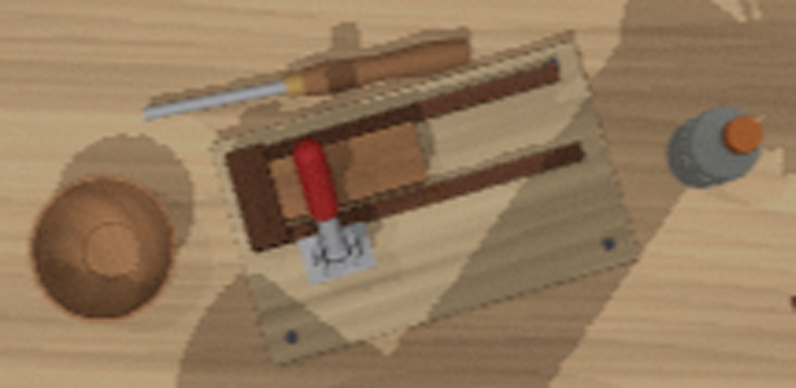

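The final view shows the blank flush against the stop, the handle over it at about (315,180), and the bystanders where they started. The handle's top is at 162 mm, against 161 expected at 45°. The hand is clear, so I'm handing in.

```bash
python3 -c "
from plant import env
print(env.close_job())"
```

```text
the job is handed in; nothing more can be done
None
```

I pushed the blank home with closed fingertips, then pushed the red handle over centre so the clamp snapped down on the blank. I moved the hand clear and handed the job in at about 11 s; no verdict was reported.

**Last checks:**
- **Blank:** its top spans jig y from -39.7 to +70.6 mm, so its end is against the stop. The push had stalled there at about 8.6 N.
- **Clamp:** the highest point of the red handle is at 162 mm. I expect 161 mm for a clamped blank (joint about 1.22) and 154 mm with nothing under the pad. Before I retreated, the scene view showed the pad down on the blank.
- **Bystanders and hand:** the bowl, glue bottle and gouge look unmoved in the last picture. The hand is well away and the force reading is near zero.

**What failed or disagreed:**
- **Refused moves:** two move calls were refused for a missing turn entry; I resent them.
- **Camera mismatch:** the wrist and top cameras differed by 2–3 mm on where the blank started.
- **Handle reach:** the handle's farthest point across the channel read 35 mm against 20 mm expected. I put that down to edge pixels with bad depth and relied on the height instead.

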